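# Size a siphon-stand post in the hole gauge

### The arm

A 7-joint arm with a two-finger parallel gripper is mounted at the origin on the work surface. World frame = base frame: x ahead of the robot, y to its left, z up, the work surface at z = 0. Lengths are in mm, angles in rad, forces in N, time in s.
With the tool pointing down it reaches from about 400 to 850 mm from the base axis. Payload 10.4 kg.
Tool frame: the origin (TCP) lies at the very end of the fingers, on their centre line; the grasp point (between the pads) lies 19 mm behind it; y points along the fingers, x is the direction in which the jaws open and shut, and the axes are right-handed (so a half turn about y gives the same grasp; the last joint's range is limited). The gripper opens to 87 mm and grips with 3 to 60 N. Pads are 19 mm wide; open, the fingers measure 117 mm over their backs; the gripper's body (75 mm by 190 mm) begins 51 mm behind the grasp point.
Start: joints at [1.285, 0.332, -0.065, 1.46, 0.022, 1.35, -0.088], TCP at [162.387, -603.558, 222.576] pointing down, gripper open.
Joint ranges: [-2.6, 2.6], [-0.5, 2.12], [-1.47, 1.34], [0.16, 2.42], [-1.27, 4.41], [0.06, 2.06], [-2.6, 2.6]. Speed limits (rad/s): [2.22, 2.22, 2.79, 2.79, 3.14, 3.14, 3.14].

### API

Orientations are given as a unit quaternion [w, x, y, z].
In Python, from station import ctrl, imaging gives the robot as it stands.
- The arm moves only by the tool drive_tool, never from a script. Its arguments are lists of equal length, an entry for each row: "translation": the shift along the tool's x, y, z scaled (see below), a list of three; "turn": the turn, a rotation vector about the tool's x, y, z scaled (see below), a list of three. A call has 1 to 5 rows; each row is the pose to reach, as a shift and turn from the pose commanded when the call began, along the tool's axes at that moment; what a row does not reach only later rows make up. The controller multiplies each number of a shift by 0.15 m and each number of a turn by pi/2 rad. A row lasts 1/12 s, in which the tool goes at most 41.7 mm and 7.16 degrees, less where a joint would pass 70% of its speed; a pose out of reach is approached as far as the arm can. A call with a number of a shift or a turn outside -1 to 1 is refused whole. A call with a gripper value outside its range is refused whole. "hand" is the opening, from -1 (shut) to 1 (fully open), set as the call begins (left out, the last holds). The fingers move at their own pace and stop on an object; "squeeze" is the grip in N (left out, the last holds). Time passes only in rows, so rows that repeat a pose let the fingers close. It gives the time, the measured TCP pose, the force and the opening at its end, in the units of the state.
- ctrl.state(): the state, without advancing time (a new reading comes with each control period).
- imaging.snapshot(name): name is "scene" or "top" or "wrist"; returns a dict with "image" (420x560x3 uint8, blue, green, red), "fx", "fy", "cx", "cy" (pixels), "k1" (the pictures are not rectified: a ray, as slopes to the right and down, at radius r is drawn at 1 + k1 r^2 times it, then the intrinsics apply), "extrinsics" (4x4, takes a point from camera to world coordinates); the wrist camera has in their place "tool_from_camera" (4x4, takes a point from camera to tool coordinates, whose origin is the TCP and whose axes are the tool frame's). Camera axes: x right, y down, z forward; pixel columns grow to the right and rows downward; lengths in mm; the calibration is good to about 2 mm. A picture is of the moment at which its call begins: read the wrist's pose just before it. There is no depth.
- ctrl.hand_in(): hands the job in, once; it reports no verdict.
The state is a dict: "time": time; "joint_pos": joint angles; "joint_velocities": joint speeds; "tau": joint torques, N m; "position": TCP position; "ee_rot": TCP orientation; "contact_force": force on the tool from outside, world axes, zero at the start; "ft_torque": the same for the moment, N m; "opening": finger opening in mm.
Only numpy, scipy, OpenCV 4.12 (cv2) and the standard library are available. Lean on these libraries where they do the work, as an engineer would, in place of code of your own. Each camera call takes 0.05 s, during which the arm holds its last target. There are 200 camera calls.

### The job

Find the clamp size of the spare siphon-stand post lying in the red bay: push its bare rod into the brass hole gauge from the front, starting with the largest hole and stepping down, without forcing it, until the next hole refuses it. Then leave that post sitting in the smallest hole that lets it through, pushed fully home with its flange against the plate, and let go; leave the other two posts and the rest of the bar as they are.

Things in the scene. Friction and masses are not known exactly. Their poses are not given: they have to be found in the camera images.
- post_a_grip (a point): Post a: one of three spare stand posts, 186 mm long, 0.2-0.35 kg, balanced at this point: square grip 28 x 28 x 90 mm (black rubber, steel butt), silver flange 36 x 6 mm, bare round rod 90 mm long. It can turn a little in the fingers when pushed off-centre. This point is the centre of the grip, on the axis, 54 mm above the counter in the rack. x runs along the post towards the rod tip: flange face 51 mm, tip 141 mm ahead of this point.
- post_a_tip (a point): Centre of the end face of the rod of post a; same axes. The edge of the end is bevelled 2.5 mm. The rods of posts a, b and c are 16, 20 and 24 mm thick, unmarked, in an order not given: which is which must be found by trying.
- post_a_shoulder (a point): Centre of the flange face of post a that looks to the rod, where the rod begins; same axes.
- post_b_grip (a point): Post b: one of three spare stand posts, 186 mm long, 0.2-0.35 kg, balanced at this point: square grip 28 x 28 x 90 mm (black rubber, steel butt), silver flange 36 x 6 mm, bare round rod 90 mm long. It can turn a little in the fingers when pushed off-centre. This point is the centre of the grip, on the axis, 54 mm above the counter in the rack. x runs along the post towards the rod tip: flange face 51 mm, tip 141 mm ahead of this point.
- post_b_tip (a point): Centre of the end face of the rod of post b; same axes. The edge of the end is bevelled 2.5 mm. The rods of posts a, b and c are 16, 20 and 24 mm thick, unmarked, in an order not given: which is which must be found by trying.
- post_b_shoulder (a point): Centre of the flange face of post b that looks to the rod, where the rod begins; same axes.
- post_c_grip (a point): Post c: one of three spare stand posts, 186 mm long, 0.2-0.35 kg, balanced at this point: square grip 28 x 28 x 90 mm (black rubber, steel butt), silver flange 36 x 6 mm, bare round rod 90 mm long. It can turn a little in the fingers when pushed off-centre. This point is the centre of the grip, on the axis, 54 mm above the counter in the rack. x runs along the post towards the rod tip: flange face 51 mm, tip 141 mm ahead of this point.
- post_c_tip (a point): Centre of the end face of the rod of post c; same axes. The edge of the end is bevelled 2.5 mm. The rods of posts a, b and c are 16, 20 and 24 mm thick, unmarked, in an order not given: which is which must be found by trying.
- post_c_shoulder (a point): Centre of the flange face of post c that looks to the rod, where the rod begins; same axes.
- red_bay (a point): Where the grip centre of a post lies in the red bay; x along the post. Fixed rack, 110 x 240 mm, three bays 75 mm apart; red: the end bay nearest the gauge. The level grip rests on two saddles 70 mm apart (tops 40 mm, side lips 50 mm above the counter, 46 mm wide, 10 mm thick); between them the middle 60 mm of the grip is free for fingers, down to 15 mm above the counter.
- gauge: Fixed upright brass plate 210 mm wide, 105 high, 30 thick, on a steel foot (8 mm high, 30 mm out in front). Origin on the counter below the middle of the front face, which looks to the robot; x points into the plate, along the holes, away from the robot; y along the row towards the larger holes. Four level holes right through, 50 mm apart, 70 mm above the counter.
- hole_1 (a point): Centre of the front mouth of gauge hole 1: 26 mm in diameter, 1 mm bevel (the largest), at y = +75 mm in the gauge. Axes as the gauge: x into the hole. The right hole has 2 mm of diametral play; one too small stops the rod dead within about 2 mm; a fitting rod held off-centre catches on the bevels, some 2 to 4 mm in.
- hole_2 (a point): Centre of the front mouth of gauge hole 2: 22 mm in diameter, 1 mm bevel, at y = +25 mm in the gauge. Axes as the gauge: x into the hole. The right hole has 2 mm of diametral play; one too small stops the rod dead within about 2 mm; a fitting rod held off-centre catches on the bevels, some 2 to 4 mm in.
- hole_3 (a point): Centre of the front mouth of gauge hole 3: 18 mm in diameter, 1 mm bevel, at y = -25 mm in the gauge. Axes as the gauge: x into the hole. The right hole has 2 mm of diametral play; one too small stops the rod dead within about 2 mm; a fitting rod held off-centre catches on the bevels, some 2 to 4 mm in.
- hole_4 (a point): Centre of the front mouth of gauge hole 4: 14 mm in diameter, 1 mm bevel (the smallest; takes none of the posts), at y = -75 mm in the gauge. Axes as the gauge: x into the hole. The right hole has 2 mm of diametral play; one too small stops the rod dead within about 2 mm; a fitting rod held off-centre catches on the bevels, some 2 to 4 mm in.
- tamper: Bystander, loose: coffee tamper, 58 mm across, 88 mm high; origin at its underside.
- pitcher: Bystander, loose: steel milk pitcher, 84 mm across, 100 mm high; origin at its underside.
- cup: Bystander, loose: white cup, 80 mm across, 70 mm high; origin at its underside.
- squeeze: Bystander, loose: white squeeze bottle, 64 mm across, 190 mm high; origin at its underside.
- beans: Bystander, loose: amber jar, 90 mm across, 130 mm high; origin at its underside.
- spoon: Bystander, loose: black spoon lying on the counter.
- burner: Bystander, loose: burner in a silver windscreen on a black base, 100 mm across, 87 mm high; origin at its underside.
Not all that is in view belongs to the job. Leave any blue or purple look-alike of the part that bears post_b_grip alone.

How it is judged (in metres and radians):
On the way, in this order (a step that is already met when the one before it is completed fails the run):
1. the rod of the post has been at least 10 mm into the largest hole (((x of post_a_tip in the frame of hole_1 between 0.01 and 0.12 m and y of post_a_tip in the frame of hole_1 between -0.006 and 0.006 m and z of post_a_tip in the frame of hole_1 between -0.006 and 0.006 m) or (x of post_b_tip in the frame of hole_1 between 0.01 and 0.12 m and y of post_b_tip in the frame of hole_1 between -0.006 and 0.006 m and z of post_b_tip in the frame of hole_1 between -0.006 and 0.006 m) or (x of post_c_tip in the frame of hole_1 between 0.01 and 0.12 m and y of post_c_tip in the frame of hole_1 between -0.006 and 0.006 m and z of post_c_tip in the frame of hole_1 between -0.006 and 0.006 m))), for 0.05 s.
2. the rod tip has been pressed (over 2 N) against the hole one size below its own, within 6 mm of its centre, and was refused (((x of post_a_tip in the frame of hole_3 between -0.003 and 0.006 m and y of post_a_tip in the frame of hole_3 between -0.006 and 0.006 m and z of post_a_tip in the frame of hole_3 between -0.006 and 0.006 m and contact force between post_a and gauge above 2 N) or (x of post_b_tip in the frame of hole_2 between -0.003 and 0.006 m and y of post_b_tip in the frame of hole_2 between -0.006 and 0.006 m and z of post_b_tip in the frame of hole_2 between -0.006 and 0.006 m and contact force between post_b and gauge above 2 N) or (x of post_c_tip in the frame of hole_4 between -0.003 and 0.006 m and y of post_c_tip in the frame of hole_4 between -0.006 and 0.006 m and z of post_c_tip in the frame of hole_4 between -0.006 and 0.006 m and contact force between post_c and gauge above 2 N))), for 0.02 s.
At the end, for the whole second after the job is handed in: The post from the red bay sits in the smallest hole that takes it (16 mm rod: 18 mm hole, 20 mm: 22 mm, 24 mm: 26 mm), its shoulder centre within 6 mm of the hole mouth, along the hole within 0.15 rad, at rest and released; the other two posts lie in their grey bays, moved less than 15 mm (((distance between post_a_shoulder and hole_2 below 0.006 m and angle between the x axis of post_a and the x axis of gauge, either way round below 0.15 rad and linear speed of post_a below 0.02 m/s and contact force between post_a and the fingers below 0.1 N and distance of each of post_b_grip, post_c_grip from where it was at the start of the episode below 0.015 m and horizontal distance between each of post_b_grip, post_c_grip and red_bay above 0.05 m and angle between each of post_b_grip, post_c_grip's own z axis and vertical below 0.2 rad) or (distance between post_b_shoulder and hole_1 below 0.006 m and angle between the x axis of post_b and the x axis of gauge, either way round below 0.15 rad and linear speed of post_b below 0.02 m/s and contact force between post_b and the fingers below 0.1 N and distance of each of post_a_grip, post_c_grip from where it was at the start of the episode below 0.015 m and horizontal distance between each of post_a_grip, post_c_grip and red_bay above 0.05 m and angle between each of post_a_grip, post_c_grip's own z axis and vertical below 0.2 rad) or (distance between post_c_shoulder and hole_3 below 0.006 m and angle between the x axis of post_c and the x axis of gauge, either way round below 0.15 rad and linear speed of post_c below 0.02 m/s and contact force between post_c and the fingers below 0.1 N and distance of each of post_a_grip, post_b_grip from where it was at the start of the episode below 0.015 m and horizontal distance between each of post_a_grip, post_b_grip and red_bay above 0.05 m and angle between each of post_a_grip, post_b_grip's own z axis and vertical below 0.2 rad))); the robot touches nothing.
It fails at once if a bystander (tamper, pitcher, cup, squeeze bottle, jar, spoon or burner) is shoved more than 40 mm (distance of any of tamper, pitcher, cup, squeeze, beans, spoon, burner from where it was at the start of the episode above 0.04 m).
It fails at once if a post is forced against the gauge with more than 90 N (contact force between any of post_a, post_b, post_c and gauge above 90 N).
It also fails if it takes over 66 s, if anything falls off the work surface, if the arm or the gripper's body presses on something with over 40 N, if the wrist force passes 120 N, or if a joint passes its speed limit or range.

## Working session

There is one attempt and no reset: what is moved stays moved. The work goes in short steps, Python scripts to look and compute and a tool call to move; the robot and the scene stay as the last step left them, time stands still between calls to the robot, and variables do not carry over. Pictures are saved under pics/ and viewed, about 8 in all and at most 12, crops included, and the job is handed in when it is done.

Besides the shell and the picture viewer there is one more tool, called as name(argument=value, ...), one argument or row to a line, values as JSON. drive_tool: Moves the arm, as the interface text tells. Its arguments: {"type":"object","properties":{"translation":{"type":"array"},"turn":{"type":"array"},"hand":{"type":"number"},"squeeze":{"type":"number"}},"required":["translation","turn"]}

```bash
ls; mkdir -p pics; python3 - <<'E'
from station import ctrl, imaging
import cv2, numpy as np, pickle
s=ctrl.state(); print({k:np.round(v,3).tolist() for k,v in s.items()})
d={}
for n in("scene","top","wrist"):
    o=imaging.snapshot(n); d[n]=o; cv2.imwrite(f"pics/{n}0.png",o["image"])
    print(n,[ (k,np.round(v,3).tolist()) for k,v in o.items() if k!="image"])
pickle.dump(d,open("s0.pkl","wb"))
E
```

```text
pics
{'time': 0.0, 'joint_pos': [1.285, 0.333, -0.065, 1.461, 0.022, 1.35, -0.088], 'joint_velocities': [0.001, 0.001, -0.002, 0.0, -0.001, 0.001, -0.002], 'tau': [0.0, -62.325, 0.025, -38.99, -0.061, 0.039, 0.0], 'position': [162.245, -603.166, 221.746], 'ee_rot': [0.561, -0.561, 0.431, -0.43], 'contact_force': [0.353, 1.011, -0.369], 'ft_torque': [0.048, -0.005, 0.034], 'opening': 87.307}
scene [('fx', 413.354), ('fy', 413.354), ('cx', 281.591), ('cy', 210.419), ('k1', -0.078), ('extrinsics', [[-0.578, 0.627, -0.523, 1123.341], [0.816, 0.447, -0.366, 401.716], [0.005, -0.638, -0.77, 962.177], [0.0, 0.0, 0.0, 1.0]])]
top [('fx', 398.095), ('fy', 398.095), ('cx', 278.336), ('cy', 211.612), ('k1', 0.025), ('extrinsics', [[-0.013, -0.981, 0.193, 302.891], [-1.0, 0.01, -0.017, -15.159], [0.014, -0.193, -0.981, 1262.897], [0.0, 0.0, 0.0, 1.0]])]
wrist [('fx', 320.618), ('fy', 320.618), ('cx', 283.687), ('cy', 207.667), ('k1', -0.078), ('tool_from_camera', [[1.0, 0.001, 0.0, -0.512], [-0.0, -0.247, 0.969, -162.844], [0.001, -0.969, -0.247, 67.474], [0.0, 0.0, 0.0, 1.0]])]
```

View pics/top0.png

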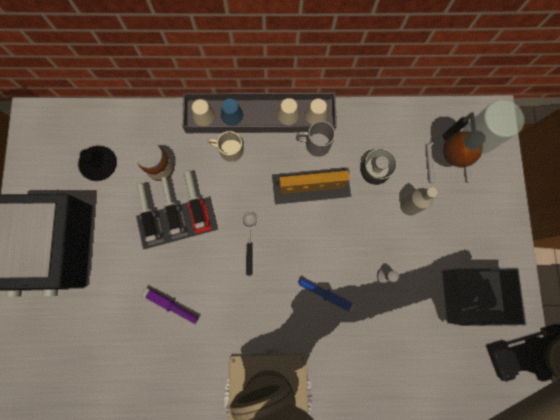

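View pics/scene0.png

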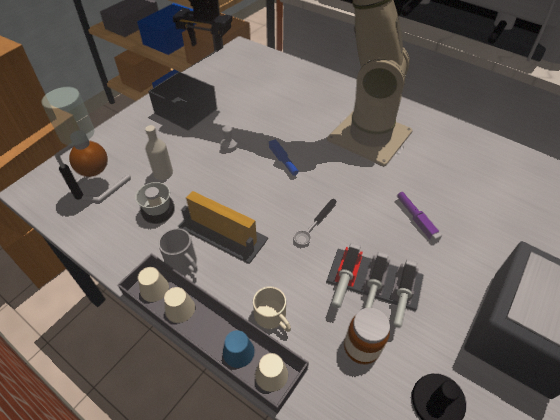

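The top view shows the rack at about (177,222), with the red bay at (198,212) and rods pointing up the image. The brass plate is at (313,182) with its larger holes to the left. Next I'll measure both in an enlarged crop.

```bash
cat > h.py <<'E'
import numpy as np, cv2, pickle
from scipy.spatial.transform import Rotation as R
from station import ctrl, imaging
def rot(s): q=s["ee_rot"]; return R.from_quat([q[1],q[2],q[3],q[0]])
def ray(o,uv,T):
    xd,yd=(uv[0]-o["cx"])/o["fx"],(uv[1]-o["cy"])/o["fy"]
    K=np.eye(3); p=cv2.undistortPoints(np.array([[[xd,yd]]],float),K,np.array([o["k1"],0,0,0.]))[0,0]
    d=T[:3,:3]@np.array([p[0],p[1],1]); return T[:3,3],d
def onz(o,uv,z,T=None):
    T=o["extrinsics"] if T is None else T
    c,d=ray(o,uv,np.array(T)); return c+d*(z-c[2])/d[2]
def wristT(o,s):
    T=np.eye(4);T[:3,:3]=rot(s).as_matrix();T[:3,3]=s["position"]; return T@np.array(o["tool_from_camera"])
def proj(o,P,T):
    p=np.linalg.inv(np.array(T))@np.append(P,1); x,y=p[0]/p[2],p[1]/p[2]; k=1+o["k1"]*(x*x+y*y)
    return np.array([o["fx"]*x*k+o["cx"],o["fy"]*y*k+o["cy"]])
def go(pos,yaw):
    """yaw: direction (world) of tool z axis = cross to jaw; prints shift/turn units"""
    s=ctrl.state(); r=rot(s); 
    zt=np.array([np.cos(yaw),np.sin(yaw),0]); yt=np.array([0,0,-1.]); xt=np.cross(yt,zt)
    t=R.from_matrix(np.c_[xt,yt,zt])
    print("pos",np.round(s["position"],1),"F",np.round(s["contact_force"],1),"open",round(s["opening"],1),"t",round(s["time"],2))
    print("shift",np.round(r.inv().apply(np.array(pos)-s["position"])/150,3),"turn",np.round((r.inv()*t).as_rotvec()/(np.pi/2),3))
E
python3 - <<'E'
from h import *
d=pickle.load(open("s0.pkl","rb"))
o=d["top"];im=o["image"]
print(rot(ctrl.state()).as_matrix().round(3))
cv2.imwrite("pics/crop1.png",cv2.resize(im[140:255,130:360],None,fx=3.4,fy=3.4,interpolation=cv2.INTER_CUBIC))
hsv=cv2.cvtColor(im,cv2.COLOR_BGR2HSV)
for nm,lo,hi,z in(("brass",(12,150,120),(30,255,255),105),("red",(0,170,110),(6,255,255),50)):
    m=cv2.inRange(hsv,lo,hi); m[:140]=0; m[255:]=0; m[:,:130]=0; m[:,360:]=0
    for c in cv2.findContours(m,0,2)[0]:
        if cv2.contourArea(c)<15: continue
        b=cv2.boxPoints(cv2.minAreaRect(c)); print(nm,cv2.contourArea(c)); print(b.round(1).tolist()); print(np.array([onz(o,p,z) for p in b]).round(1).tolist())
E
```

```text
[[ 0.26  -0.     0.966]
 [-0.966  0.001  0.26 ]
 [-0.001 -1.    -0.   ]]
brass 583.5
[[279.3999938964844, 177.0], [347.70001220703125, 170.10000610351562], [348.70001220703125, 179.6999969482422], [280.3999938964844, 186.60000610351562]]
[[637.4, -39.5, 105.0], [656.9, -247.0, 105.0], [626.8, -248.5, 105.0], [607.5, -42.0, 105.0]]
red 71.5
[[194.39999389648438, 231.8000030517578], [203.10000610351562, 204.6999969482422], [216.10000610351562, 208.89999389648438], [207.39999389648438, 236.0]]
[[481.4, 221.9, 50.0], [566.1, 197.5, 50.0], [552.5, 157.0, 50.0], [468.1, 182.0, 50.0]]
```

View pics/crop1.png

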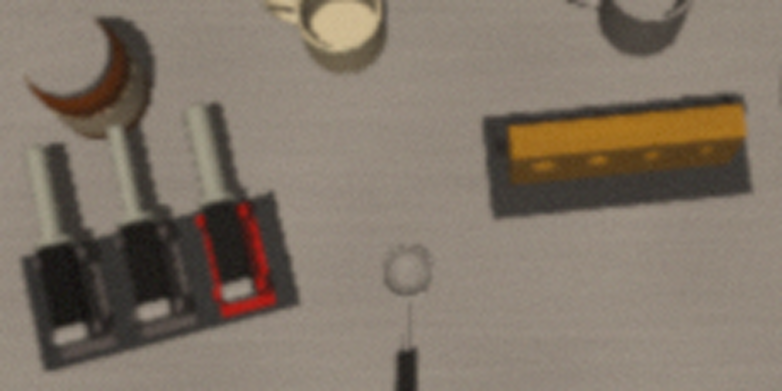

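Red post: tip at about (190.3,171.5) and butt at (200,226) in the full image. The gauge's front edge is clear, with yaw about 0.09. Now I'll move over to the rack.

drive_tool(
  translation=[
    [0,-0.5,1],
    [0,-0.5,1],
    [0,-0.5,1],
    [0,-0.5,1],
    [0,-0.5,1],
  ],
  turn=[
    [0,0,0],
    [0,0,0],
    [0,0,0],
    [0,0,0],
    [0,0,0],
  ],
  hand=0.2,
)

```text
time: 0.57
position: [316.7, -561.1, 301.0]
ee_rot: [0.564, -0.562, 0.425, -0.429]
contact_force: [1.7, 0.5, 1.2]
opening: 61.5
```

drive_tool(
  translation=[
    [-1,0,0.565],
    [-1,0,0.565],
    [-1,0,0.565],
    [-1,0,0.565],
    [-1,0,0.565],
  ],
  turn=[
    [0,0,0],
    [0,0,0],
    [0,0,0],
    [0,0,0],
    [0,0,0],
  ],
)

```text
time: 0.98
position: [353.3, -390.9, 298.1]
ee_rot: [0.564, -0.562, 0.428, -0.428]
contact_force: [0.4, -0.1, 0.7]
opening: 52.1
```

drive_tool(
  translation=[
    [-1,0,0.565],
    [-1,0,0.565],
    [-1,0,0.565],
    [-1,0,0.565],
    [-1,0,0.565],
  ],
  turn=[
    [0,0,0],
    [0,0,0],
    [0,0,0],
    [0,0,0],
    [0,0,0],
  ],
)

```text
time: 1.4
position: [395.1, -223.9, 298.0]
ee_rot: [0.563, -0.563, 0.428, -0.428]
contact_force: [0.2, -0.8, 0.3]
opening: 52.1
```

drive_tool(
  translation=[
    [-1,0,0.565],
    [-1,0,0.565],
    [-1,0,0.565],
    [-1,0,0.565],
    [-1,0,0.565],
  ],
  turn=[
    [0,0,0],
    [0,0,0],
    [0,0,0],
    [0,0,0],
    [0,0,0],
  ],
)

```text
time: 1.82
position: [436.9, -56.9, 297.9]
ee_rot: [0.564, -0.563, 0.427, -0.428]
contact_force: [0.1, 0.2, -0.2]
opening: 52.4
```

```bash
python3 - <<'E'
from h import *
o=pickle.load(open("s0.pkl","rb"))["top"]
a=onz(o,(190.3,171.5),54);b=onz(o,(200,225.9),54);v=a-b;yaw=np.arctan2(v[1],v[0])
g=a-141*v/np.linalg.norm(v)
print(a,b,np.linalg.norm(v),yaw,g)
print(rot(ctrl.state()).as_matrix().round(3))
go([g[0]-20,g[1],210],yaw)
E
```

```text
[672.39729968 239.20437536  54.        ] [498.93464356 204.66956058  54.        ] 176.86703056827832 0.19652115313567792 [534.11129785 211.67290797  54.        ]
[[ 0.268  0.001  0.963]
 [-0.963  0.001  0.268]
 [-0.001 -1.     0.001]]
pos [436.9 -56.9 297.9] F [ 0.1  0.2 -0.2] open 52.4 t 1.82
shift [-1.586  0.588  0.975] turn [-0.001  0.048 -0.   ]
```

drive_tool(
  translation=[
    [-0.8,0,0.5],
    [-0.8,0,0.5],
    [-0.8,0,0.5],
    [-0.8,0,0.5],
    [-0.8,0,0.5],
  ],
  turn=[
    [0,0.048,0],
    [0,0.048,0],
    [0,0.048,0],
    [0,0.048,0],
    [0,0.048,0],
  ],
)

```text
time: 2.23
position: [477.3, 75.8, 297.4]
ee_rot: [0.547, -0.546, 0.45, -0.449]
contact_force: [-0.1, 0.2, -0.6]
opening: 52.5
```

drive_tool(
  translation=[
    [-0.8,0.5,0.4],
    [-0.8,0.5,0.4],
    [-0.8,0.5,0.4],
    [-0.8,0.5,0.4],
    [-0.8,0.5,0.4],
  ],
  turn=[
    [0,0,0],
    [0,0,0],
    [0,0,0],
    [0,0,0],
    [0,0,0],
  ],
)

```text
time: 2.65
position: [512.2, 204.1, 218.9]
ee_rot: [-0.545, 0.547, -0.451, 0.448]
contact_force: [-2.0, 1.1, 0.1]
opening: 52.2
```

drive_tool(
  translation=[
    [0,0,0],
    [0,0,0],
  ],
  turn=[
    [0,0,0],
    [0,0,0],
  ],
)

```text
time: 2.82
position: [514.1, 199.0, 222.5]
ee_rot: [-0.544, 0.545, -0.451, 0.451]
contact_force: [0.9, -0.5, 0.2]
opening: 52.3
```

```bash
python3 - <<'E'
from h import *
s=ctrl.state();o=imaging.snapshot("wrist");pickle.dump((s,o),open("w1.pkl","wb"))
print(s["position"]);cv2.imwrite("pics/w1.png",o["image"])
E
```

```text
[514.08506537 199.00328523 222.50630716]
```

View pics/w1.png

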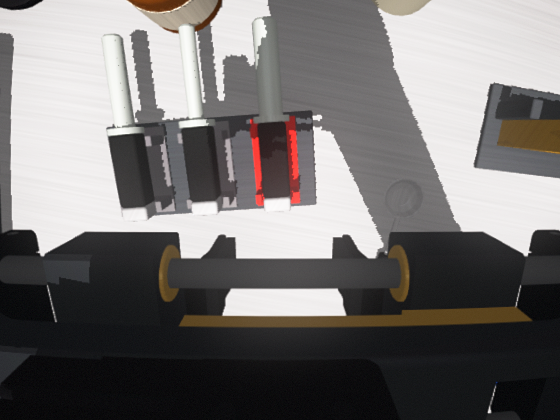

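The wrist view shows the red post. Its tip is at about (262,18), the grip front at (272,122) and the steel butt at about (277,200).

```bash
python3 - <<'E'
from h import *
s,o=pickle.load(open("w1.pkl","rb"));T=wristT(o,s)
im=o["image"]
f=onz(o,(268.5,115),64,T);fr=onz(o,(273,123),68,T);bk=onz(o,(277,199),68,T);tip=onz(o,(262,17),60,T)
print(f,fr,bk,tip,np.linalg.norm(fr-bk))
for p,q in((tip,bk),(fr,bk),(tip,f)):
    v=p-q;print(np.arctan2(v[1],v[0]),np.linalg.norm(v[:2]))
# black grip contour via mask between red lips
for r in range(112,214,6):
    print(r,[tuple(im[r,c]) for c in range(256,296,4)][::1] if r%24==16 else "", [int(im[r,c].max()) for c in range(250,302,3)])
E
```

```text
[587.93442116 228.34294668  64.        ] [581.26801732 222.56204057  68.        ] [508.2404845  205.15875667  68.        ] [675.20835013 250.49686706  60.        ] 75.07259713033211
0.2651447215739153 173.01390813398774
0.2339476106141531 75.07259713033211
0.24859279924001823 90.04185064365905
112 [(np.uint8(108), np.uint8(109), np.uint8(112)), (np.uint8(107), np.uint8(111), np.uint8(111)), (np.uint8(119), np.uint8(122), np.uint8(121)), (np.uint8(130), np.uint8(134), np.uint8(132)), (np.uint8(127), np.uint8(131), np.uint8(130)), (np.uint8(115), np.uint8(120), np.uint8(120)), (np.uint8(108), np.uint8(112), np.uint8(113)), (np.uint8(65), np.uint8(65), np.uint8(68)), (np.uint8(56), np.uint8(54), np.uint8(57)), (np.uint8(55), np.uint8(53), np.uint8(56))] [112, 112, 112, 108, 117, 124, 134, 133, 123, 120, 113, 76, 65, 59, 56, 55, 54, 52]
118  [74, 95, 114, 115, 122, 122, 132, 134, 131, 127, 122, 119, 115, 127, 140, 79, 112, 77]
124  [91, 136, 136, 38, 37, 39, 39, 40, 39, 42, 42, 40, 130, 140, 140, 94, 62, 58]
130  [122, 137, 125, 41, 39, 41, 40, 42, 41, 45, 46, 44, 115, 230, 238, 131, 61,
[... 2251 characters left out ...]
, 82, 83, 90, 111, 175, 253, 255, 128]
202  [122, 120, 255, 254, 242, 243, 249, 250, 250, 250, 248, 249, 249, 229, 255, 255, 253, 130]
208 [(np.uint8(172), np.uint8(169), np.uint8(173)), (np.uint8(166), np.uint8(166), np.uint8(170)), (np.uint8(209), np.uint8(209), np.uint8(215)), (np.uint8(250), np.uint8(250), np.uint8(251)), (np.uint8(249), np.uint8(249), np.uint8(250)), (np.uint8(249), np.uint8(249), np.uint8(250)), (np.uint8(249), np.uint8(249), np.uint8(251)), (np.uint8(247), np.uint8(247), np.uint8(249)), (np.uint8(246), np.uint8(247), np.uint8(249)), (np.uint8(241), np.uint8(241), np.uint8(243))] [137, 153, 173, 169, 194, 239, 251, 250, 252, 250, 251, 250, 250, 235, 243, 243, 243, 243]
```

```bash
python3 - <<'E'
from h import *
go([538.5,212.5,110],0.25)
E
```

```text
pos [514.3 198.7 222.9] F [ 0.4 -0.4 -0.4] open 52.4 t 2.87
shift [-0.061  0.753  0.175] turn [-0.    -0.041  0.001]
```

drive_tool(
  translation=[
    [-0.061,0.25,0.175],
    [-0.061,0.5,0.175],
    [-0.061,0.75,0.175],
    [-0.061,0.75,0.175],
    [-0.061,0.75,0.175],
  ],
  turn=[
    [0,-0.041,0],
    [0,-0.041,0],
    [0,-0.041,0],
    [0,-0.041,0],
    [0,-0.041,0],
  ],
)

```text
time: 3.28
position: [537.5, 212.5, 110.0]
ee_rot: [-0.558, 0.559, -0.434, 0.433]
contact_force: [1.0, 0.3, -0.0]
opening: 52.5
```

```bash
python3 - <<'E'
from h import *
go([538.5,212.5,35],0.25)
s=ctrl.state();o=imaging.snapshot("wrist");pickle.dump((s,o),open("w2.pkl","wb"))
cv2.imwrite("pics/w2.png",o["image"])
E
```

```text
pos [537.5 212.5 110. ] F [ 1.   0.3 -0. ] open 52.5 t 3.28
shift [0.001 0.5   0.007] turn [0.001 0.    0.001]
```

View pics/w2.png

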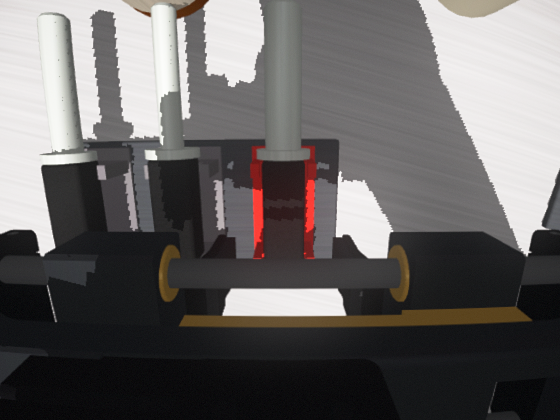

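The post is centred between the fingers and upright in the image (column 284), so I'll descend and grip.

drive_tool(
  translation=[
    [0,0.2,0.007],
    [0,0.35,0.007],
    [0,0.45,0.007],
    [0,0.5,0.007],
    [0,0.5,0.007],
  ],
  turn=[
    [0,0,0],
    [0,0,0],
    [0,0,0],
    [0,0,0],
    [0,0,0],
  ],
)

```text
time: 3.75
position: [539.1, 214.3, 35.5]
ee_rot: [0.559, -0.559, 0.433, -0.434]
contact_force: [-0.4, 0.2, 0.8]
opening: 52.0
```

drive_tool(
  translation=[
    [0,0,0],
    [0,0,0],
    [0,0,0],
    [0,0,0],
    [0,0,0],
  ],
  turn=[
    [0,0,0],
    [0,0,0],
    [0,0,0],
    [0,0,0],
    [0,0,0],
  ],
  hand=-1,
  squeeze=45,
)

```text
time: 4.17
position: [539.3, 214.4, 35.7]
ee_rot: [0.559, -0.559, 0.433, -0.434]
contact_force: [-1.8, 0.3, 4.8]
opening: 27.7
```

drive_tool(
  translation=[
    [0,-0.1,0],
    [0,-0.3,0],
    [0,-0.5,0],
    [0,-0.7,0],
    [0,-0.7,0],
  ],
  turn=[
    [0,0,0],
    [0,0,0],
    [0,0,0],
    [0,0,0],
    [0,0,0],
  ],
)

```text
time: 4.58
position: [541.1, 216.6, 147.0]
ee_rot: [0.561, -0.556, 0.432, -0.435]
contact_force: [1.1, 1.3, -2.5]
opening: 27.6
```

```bash
python3 - <<'E'
from h import *
go([538.5,212.5,140],0.25)
go([440,-20,220],0.093)
E
```

```text
pos [541.1 216.6 147. ] F [ 1.1  1.3 -2.5] open 27.6 t 4.58
shift [ 0.022  0.046 -0.024] turn [-0.005  0.002 -0.001]
pos [541.1 216.6 147. ] F [ 1.1  1.3 -2.5] open 27.6 t 4.58
shift [ 1.358 -0.497 -1.042] turn [-0.005  0.101 -0.001]
```

drive_tool(
  translation=[
    [0.2,-0.34,-0.1],
    [0.5,-0.34,-0.3],
    [0.72,-0.34,-0.39],
    [0.72,-0.34,-0.39],
    [0.72,-0.34,-0.39],
  ],
  turn=[
    [0,0.02,0],
    [0,0.04,0],
    [0,0.05,0],
    [0,0.05,0],
    [0,0.05,0],
  ],
)

```text
time: 5.0
position: [508.9, 90.0, 191.9]
ee_rot: [-0.539, 0.541, -0.456, 0.458]
contact_force: [-0.1, -1.2, -1.8]
opening: 27.5
```

drive_tool(
  translation=[
    [0.2,-0.34,-0.1],
    [0.5,-0.34,-0.3],
    [0.72,-0.34,-0.39],
    [0.72,-0.34,-0.39],
    [0.72,-0.34,-0.39],
  ],
  turn=[
    [0,0.02,0],
    [0,0.04,0],
    [0,0.05,0],
    [0,0.05,0],
    [0,0.05,0],
  ],
)

```text
time: 5.42
position: [469.1, -25.5, 242.9]
ee_rot: [-0.521, 0.522, -0.477, 0.478]
contact_force: [-0.0, 0.3, -2.7]
opening: 27.9
```

drive_tool(
  translation=[
    [0,0,0],
    [0,0,0],
    [0,0,0],
  ],
  turn=[
    [0,0,0],
    [0,0,0],
    [0,0,0],
  ],
)

```text
time: 5.67
position: [470.2, -19.3, 242.0]
ee_rot: [0.524, -0.524, 0.475, -0.475]
contact_force: [-0.5, 0.0, -2.8]
opening: 27.8
```

```bash
python3 - <<'E'
from h import *
go([480,-20,250],0.093)
s=ctrl.state();o=imaging.snapshot("wrist");pickle.dump((s,o),open("w3.pkl","wb"))
cv2.imwrite("pics/w3.png",o["image"])
T=wristT(o,s);im=o["image"];hsv=cv2.cvtColor(im,cv2.COLOR_BGR2HSV)
m=cv2.inRange(hsv,(12,130,110),(30,255,255));m[230:]=0
for c in cv2.findContours(m,0,2)[0]:
    if cv2.contourArea(c)<100: continue
    b=cv2.boxPoints(cv2.minAreaRect(c)); print(cv2.contourArea(c));print(b.round(1).tolist()); print(np.array([onz(o,p,105,T) for p in b]).round(1).tolist())
E
```

```text
pos [470.2 -19.3 242. ] F [-0.5  0.  -2.8] open 27.8 t 5.67
shift [ 0.011 -0.053  0.065] turn [ 0.     0.003 -0.   ]
10798.0
[[325.5, 64.69999694824219], [327.8999938964844, 8.199999809265137], [553.4000244140625, 17.700000762939453], [551.0999755859375, 74.19999694824219]]
[[593.9, -43.6, 105.0], [640.5, -40.1, 105.0], [664.8, -248.9, 105.0], [614.6, -257.1, 105.0]]
```

View pics/w3.png

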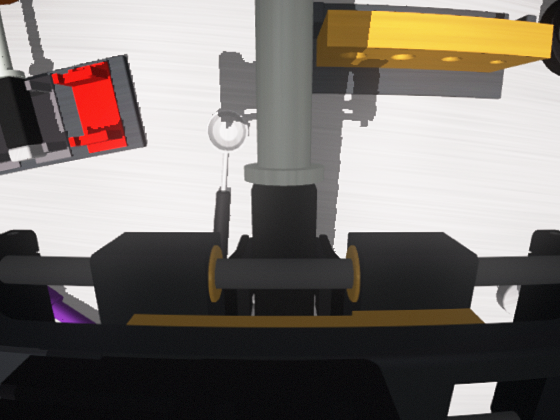

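The image shows the rod's axis at column 284 and the plate's top front edge at rows 38–55. The four holes are at about (354,59), (401,58), (448,60) and (497,62). I'll extract precise edges.

```bash
python3 - <<'E'
from h import *
s,o=pickle.load(open("w3.pkl","rb"));T=wristT(o,s);im=o["image"]
cv2.imwrite("pics/w3c.png",cv2.resize(im[0:110,300:560],None,fx=3,fy=3,interpolation=cv2.INTER_CUBIC))
g=cv2.GaussianBlur(im,(3,3),0)[:,:,2].astype(float)
E=[]
for c in range(330,550,5):
    col=g[20:75,c]; d=np.diff(col); r=20+np.argmin(d[:38])+.5; E.append((c,r))
print(E)
P=np.array([onz(o,e,105,T) for e in E]); 
# robust line fit
l=cv2.fitLine(P[:,:2].astype(np.float32),cv2.DIST_HUBER,0,.01,.01).ravel();print("line",l,np.arctan2(l[1],l[0])+np.pi/2)
# rod edges
for r in (60,100,140):
    row=g[r,240:330];d=np.diff(row);print(r,240+np.argmax(np.abs(d[:35])),240+45+np.argmax(np.abs(d[45:])))
print("flange/rod rows",[int(x) for x in g[155:195,284]])
E
```

```text
[(330, np.float64(45.5)), (335, np.float64(45.5)), (340, np.float64(46.5)), (345, np.float64(46.5)), (350, np.float64(46.5)), (355, np.float64(46.5)), (360, np.float64(57.5)), (365, np.float64(46.5)), (370, np.float64(47.5)), (375, np.float64(47.5)), (380, np.float64(47.5)), (385, np.float64(47.5)), (390, np.float64(47.5)), (395, np.float64(47.5)), (400, np.float64(48.5)), (405, np.float64(48.5)), (410, np.float64(48.5)), (415, np.float64(48.5)), (420, np.float64(48.5)), (425, np.float64(49.5)), (430, np.float64(49.5)), (435, np.float64(49.5)), (440, np.float64(49.5)), (445, np.float64(50.5)), (450, np.float64(50.5)), (455, np.float64(50.5)), (460, np.float64(51.5)), (465, np.float64(51.5)), (470, np.float64(51.5)), (475, np.float64(51.5)), (480, np.float64(52.5)), (485, np.float64(52.5)), (490, np.float64(53.5)), (495, np.float64(53.5)), (500, np.float64(53.5)), (505, np.float64(53.5)), (510, np.float64(54.5)), (515, np.float64(54.5)), (520, np.float64(55.5)), (525, np.float64(55.5)), (530, np.float64(55.5)), (535, np.float64(56.5)), (540, np.float64(56.5)), (545, np.float64(57.5))]
line [ 9.2057437e-02 -9.9575371e-01  6.1881311e+02 -1.4460777e+02] 0.092188
60 255 311
100 254 311
140 256 311
flange/rod rows [131, 130, 130, 131, 131, 131, 131, 131, 131, 131, 131, 131, 129, 123, 116, 118, 126, 132, 133, 133, 133, 132, 132, 132, 132, 132, 132, 132, 132, 127, 104, 70, 49, 45, 44, 45, 45, 45, 44, 44]
```

View pics/w3c.png

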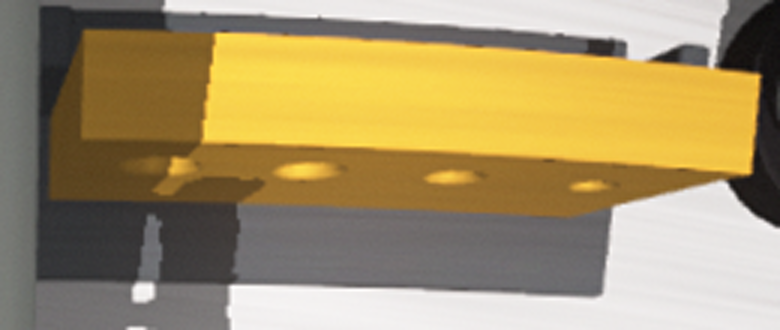

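```bash
python3 - <<'E'
from h import *
s,o=pickle.load(open("w3.pkl","rb"));T=wristT(o,s)
A=onz(o,(327.3,46.3),105,T);B=onz(o,(551,58),105,T);print("corners",A,B,np.linalg.norm(A-B),(A+B)/2)
yaw=0.0922;X=np.array([np.cos(yaw),np.sin(yaw),0]);Y=np.array([-X[1],X[0],0]);M=(A+B)/2;M[2]=0
# hole pixels onto front face plane
for uv in((403,57),(450.3,59.3),(497.3,62)):
    c,d=ray(o,uv,T);t=((M-c)@X)/(d@X);p=c+d*t;print("hole",p.round(1),"y in gauge",((p-M)@Y).round(1))
tc=np.array(o["tool_from_camera"])
for nm,uv,h in(("flange",(284,168.5),-19-18),("axisfar",(283,60),-19),("axisnear",(283.5,140),-19)):
    c,d=ray(o,uv,tc);print(nm,(c+d*(h-c[1])/d[1]).round(2))
for i,y in enumerate((75,25,-25,-75)):print("hole",i+1,(M+Y*y+[0,0,70]).round(1))
E
```

```text
corners [609.27614727 -43.30447376 105.        ] [ 628.8579378  -253.69748536  105.        ] 211.3023091461878 [ 619.06704253 -148.50097956  105.        ]
hole [ 616.7 -123.    69.6] y in gauge 25.6
hole [ 621.2 -172.1   68.6] y in gauge -23.7
hole [ 625.9 -222.5   69. ] y in gauge -74.3
flange [ -0.42 -37.    51.14]
axisfar [ -0.87 -19.    94.77]
axisnear [ -0.63 -19.    61.44]
hole 1 [612.2 -73.8  70. ]
hole 2 [ 616.8 -123.6   70. ]
hole 3 [ 621.4 -173.4   70. ]
hole 4 [ 626.  -223.2   70. ]
```

Measurements agree: the hole spacing matches, and the rod is about 24–25 px-mm thick and aligned with the tool. Moving to the pose in front of hole 1.

```bash
cat >> h.py <<'E'
YAW=0.0922;X=np.array([np.cos(YAW),np.sin(YAW),0]);Y=np.array([-X[1],X[0],0])
M=np.array([619.07,-148.5,0])
def pre(i,gap,dy=0,z=51.5): return M+Y*((75,25,-25,-75)[i-1]+dy)-X*(141+gap)+[0,0,z]
def rep(i):
    s=ctrl.state();p=s["position"]-(M+Y*((75,25,-25,-75)[i-1]))
    print("tip x in hole",round(p@X+141,1),"dy",round(p@Y,1),"z",round(s["position"][2],1),"F gauge",np.round([s["contact_force"]@X,s["contact_force"]@Y,s["contact_force"][2]],1),"t",s["time"])
E
python3 - <<'E'
from h import *
go(pre(1,40,-.2,150),YAW)
E
```

```text
pos [470.2 -19.4 242. ] F [ 0.1  0.1 -2. ] open 28.0 t 5.72
shift [ 0.448  0.613 -0.3  ] turn [ 0.     0.003 -0.   ]
```

drive_tool(
  translation=[
    [0.15,0.15,-0.1],
    [0.3,0.35,-0.2],
    [0.448,0.5,-0.3],
    [0.448,0.613,-0.3],
    [0.448,0.613,-0.3],
  ],
  turn=[
    [0,0.003,0],
    [0,0.003,0],
    [0,0.003,0],
    [0,0.003,0],
    [0,0.003,0],
  ],
)

```text
time: 6.13
position: [429.2, -92.1, 146.9]
ee_rot: [-0.521, 0.523, -0.479, 0.475]
contact_force: [-0.1, 0.8, -2.7]
opening: 27.8
```

drive_tool(
  translation=[
    [0,0.2,0],
    [0,0.4,0],
    [0,0.55,0],
    [0,0.65,0],
    [0,0.65,0],
  ],
  turn=[
    [0,0,0],
    [0,0,0],
    [0,0,0],
    [0,0,0],
    [0,0,0],
  ],
)

```text
time: 6.55
position: [430.9, -90.3, 50.9]
ee_rot: [-0.522, 0.523, -0.478, 0.475]
contact_force: [-0.8, -0.2, -2.1]
opening: 27.3
```

drive_tool(
  translation=[
    [0,0,0],
    [0,0,0],
    [0,0,0],
  ],
  turn=[
    [0,0,0],
    [0,0,0],
    [0,0,0],
  ],
)

```text
time: 6.8
position: [433.0, -92.0, 54.2]
ee_rot: [0.523, -0.522, 0.476, -0.478]
contact_force: [0.2, 0.4, -2.3]
opening: 27.7
```

```bash
python3 - <<'E'
from h import *
rep(1);go(pre(1,5,-.2),YAW)
E
```

```text
tip x in hole -39.1 dy -1.7 z 54.2 F gauge [ 0.2  0.4 -2.3] t 6.8
pos [433.  -92.   54.2] F [ 0.2  0.4 -2.3] open 27.7 t 6.8
shift [-0.01   0.019  0.227] turn [-0.002 -0.001  0.001]
```

drive_tool(
  translation=[
    [-0.01,0.015,0.06],
    [-0.01,0.015,0.12],
    [-0.01,0.015,0.18],
    [-0.01,0.015,0.227],
    [-0.01,0.015,0.227],
  ],
  turn=[
    [0,0,0],
    [0,0,0],
    [0,0,0],
    [0,0,0],
    [0,0,0],
  ],
)

```text
time: 7.22
position: [467.3, -87.2, 50.6]
ee_rot: [0.523, -0.522, 0.477, -0.477]
contact_force: [-0.7, 0.3, -2.4]
opening: 27.7
```

drive_tool(
  translation=[
    [0,0,0],
    [0,0,0],
    [0,0,0],
  ],
  turn=[
    [0,0,0],
    [0,0,0],
    [0,0,0],
  ],
)

```text
time: 7.47
position: [465.0, -87.8, 50.2]
ee_rot: [-0.522, 0.522, -0.477, 0.477]
contact_force: [-0.5, -0.8, -2.4]
opening: 27.2
```

```bash
python3 - <<'E'
from h import *
rep(1)
for _ in range(4): imaging.snapshot("wrist"); rep(1)
go(pre(1,5,-.2),YAW)
o=imaging.snapshot("scene");pickle.dump(o,open("sc1.pkl","wb"))
cv2.imwrite("pics/sc1.png",cv2.resize(o["image"][150:290,150:320],None,fx=4,fy=4,interpolation=cv2.INTER_CUBIC))
E
```

```text
tip x in hole -6.8 dy -0.3 z 50.2 F gauge [-0.6 -0.8 -2.4] t 7.4667
tip x in hole -6.8 dy -0.3 z 50.3 F gauge [-0.4 -0.1 -1.9] t 7.5167
tip x in hole -6.8 dy -0.4 z 50.3 F gauge [ 0.1 -0.3 -1.3] t 7.5667
tip x in hole -6.7 dy -0.4 z 50.4 F gauge [-0.7 -0.1 -1.6] t 7.6167
tip x in hole -6.6 dy -0.4 z 50.4 F gauge [ 0.3 -0.  -1.7] t 7.6667
pos [465.2 -87.8  50.4] F [ 0.3  0.  -1.7] open 27.6 t 7.67
shift [-0.001 -0.008  0.011] turn [ 0.    -0.001  0.   ]
```

drive_tool(
  translation=[
    [-0.002,-0.006,0.02],
    [-0.002,-0.006,0.045],
    [-0.002,-0.006,0.065],
    [-0.002,-0.006,0.08],
    [-0.002,-0.006,0.08],
  ],
  turn=[
    [0,0,0],
    [0,0,0],
    [0,0,0],
    [0,0,0],
    [0,0,0],
  ],
)

```text
time: 8.13
position: [478.0, -86.1, 51.3]
ee_rot: [0.522, -0.522, 0.477, -0.477]
contact_force: [0.5, 0.7, -2.9]
opening: 27.7
```

```bash
python3 - <<'E'
from h import *
rep(1);imaging.snapshot("wrist");rep(1)
E
```

```text
tip x in hole 6.2 dy 0.1 z 51.3 F gauge [ 0.6  0.6 -2.9] t 8.1333
tip x in hole 5.8 dy 0.2 z 51.2 F gauge [-0.1 -0.3 -1.8] t 8.1833
```

No resistance at about 6 mm in, so I'll go deeper, to about 20 mm.

drive_tool(
  translation=[
    [0,0,0.03],
    [0,0,0.06],
    [0,0,0.09],
    [0,0,0.1],
    [0,0,0.1],
  ],
  turn=[
    [0,0,0],
    [0,0,0],
    [0,0,0],
    [0,0,0],
    [0,0,0],
  ],
)

```text
time: 8.6
position: [492.8, -84.8, 51.3]
ee_rot: [0.522, -0.522, 0.477, -0.477]
contact_force: [-1.4, 0.4, -2.9]
opening: 27.8
```

```bash
python3 - <<'E'
from h import *
rep(1);imaging.snapshot("wrist");rep(1)
E
```

```text
tip x in hole 21.1 dy 0.1 z 51.3 F gauge [-1.4  0.5 -2.9] t 8.6
tip x in hole 20.8 dy 0.1 z 51.2 F gauge [-0.3 -0.4 -3. ] t 8.65
```

The rod goes 21 mm into hole 1 without resistance. Backing out and moving to hole 2.

drive_tool(
  translation=[
    [0,0,-0.08],
    [0,0,-0.15],
    [0,0,-0.207],
    [0,0,-0.207],
    [0,0,-0.207],
  ],
  turn=[
    [0,0,0],
    [0,0,0],
    [0,0,0],
    [0,0,0],
    [0,0,0],
  ],
)

```text
time: 9.07
position: [461.0, -88.2, 51.4]
ee_rot: [-0.522, 0.522, -0.477, 0.477]
contact_force: [0.6, -0.3, -2.2]
opening: 27.7
```

drive_tool(
  translation=[
    [0.1,0,0],
    [0.2,0,0],
    [0.28,0,0],
    [0.333,0,0],
    [0.333,0,0],
  ],
  turn=[
    [0,0,0],
    [0,0,0],
    [0,0,0],
    [0,0,0],
    [0,0,0],
  ],
)

```text
time: 9.48
position: [466.0, -139.2, 51.2]
ee_rot: [-0.521, 0.521, -0.478, 0.478]
contact_force: [0.1, -0.3, -2.3]
opening: 27.7
```

drive_tool(
  translation=[
    [0,0,0],
    [0,0,0],
    [0,0,0],
  ],
  turn=[
    [0,0,0],
    [0,0,0],
    [0,0,0],
  ],
)

```text
time: 9.73
position: [465.9, -136.6, 51.3]
ee_rot: [0.522, -0.522, 0.477, -0.477]
contact_force: [-0.2, 0.4, -2.2]
opening: 27.6
```

```bash
python3 - <<'E'
from h import *
rep(2);imaging.snapshot("wrist");rep(2);go(pre(2,3,.1,51.3),YAW)
E
```

```text
tip x in hole -10.4 dy 1.0 z 51.3 F gauge [-0.2  0.4 -2.2] t 9.7333
tip x in hole -10.5 dy 0.9 z 51.3 F gauge [-0.5 -0.1 -2.5] t 9.7833
pos [ 465.8 -136.7   51.3] F [-0.4 -0.1 -2.5] open 28.0 t 9.78
shift [ 0.005 -0.     0.05 ] turn [ 0.    -0.001 -0.   ]
```

drive_tool(
  translation=[
    [0.005,0,0.03],
    [0.005,0,0.05],
    [0.005,0,0.06],
    [0.005,0,0.068],
    [0.005,0,0.075],
  ],
  turn=[
    [0,0,0],
    [0,0,0],
    [0,0,0],
    [0,0,0],
    [0,0,0],
  ],
)

```text
time: 10.2
position: [477.3, -137.1, 51.2]
ee_rot: [0.522, -0.522, 0.477, -0.477]
contact_force: [0.7, 0.3, -2.7]
opening: 27.8
```

```bash
python3 - <<'E'
from h import *
rep(2)
E
```

```text
tip x in hole 0.9 dy -0.6 z 51.2 F gauge [ 0.7  0.2 -2.7] t 10.2
```

drive_tool(
  translation=[
    [0,0,0.007],
    [0,0,0.014],
    [0,0,0.02],
    [0,0,0.02],
  ],
  turn=[
    [0,0,0],
    [0,0,0],
    [0,0,0],
    [0,0,0],
  ],
)

```text
time: 10.53
position: [478.2, -137.0, 50.5]
ee_rot: [-0.521, 0.523, -0.478, 0.476]
contact_force: [-7.6, 0.6, 0.2]
opening: 27.4
```

```bash
python3 - <<'E'
from h import *
rep(2);imaging.snapshot("wrist");rep(2)
E
```

```text
tip x in hole 1.8 dy -0.6 z 50.5 F gauge [-7.5  1.3  0.2] t 10.5333
tip x in hole 1.8 dy -0.6 z 50.5 F gauge [-7.3  2.3 -0.2] t 10.5833
```

drive_tool(
  translation=[
    [-0.004,-0.004,0.007],
    [-0.004,-0.004,0.014],
    [-0.004,-0.004,0.02],
    [-0.004,-0.004,0.02],
  ],
  turn=[
    [0,0,0],
    [0,0,0],
    [0,0,0],
    [0,0,0],
  ],
)

```text
time: 10.92
position: [478.6, -136.4, 50.2]
ee_rot: [-0.52, 0.524, -0.48, 0.475]
contact_force: [-16.0, -1.1, 2.1]
opening: 27.9
```

```bash
python3 - <<'E'
from h import *
rep(2)
o=imaging.snapshot("wrist");rep(2);cv2.imwrite("pics/w4.png",o["image"])
E
```

```text
tip x in hole 2.3 dy -0.1 z 50.2 F gauge [-16.1   0.4   2.1] t 10.9167
tip x in hole 2.3 dy -0.0 z 50.2 F gauge [-16.3   1.    1.5] t 10.9667
```

View pics/w4.png

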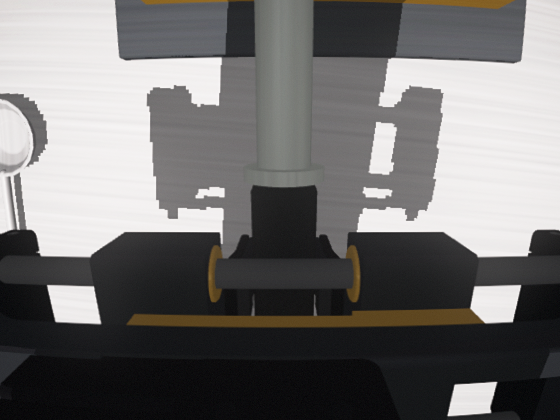

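The rod is refused at hole 2: a dead stop at about 2 mm with 16 N, still straight. With the apparent 24 mm thickness, its own hole is hole 1. I'll return there.

drive_tool(
  translation=[
    [0,0.004,-0.04],
    [0,0.004,-0.08],
    [0,0.004,-0.11],
    [0,0.004,-0.11],
  ],
  turn=[
    [0,0,0],
    [0,0,0],
    [0,0,0],
    [0,0,0],
  ],
)

```text
time: 11.3
position: [466.0, -137.9, 51.4]
ee_rot: [-0.522, 0.522, -0.477, 0.477]
contact_force: [-0.5, 0.2, -2.7]
opening: 27.7
```

drive_tool(
  translation=[
    [-0.1,0,0],
    [-0.2,0,0],
    [-0.28,0,0],
    [-0.331,0,0],
    [-0.331,0,0],
  ],
  turn=[
    [0,0,0],
    [0,0,0],
    [0,0,0],
    [0,0,0],
    [0,0,0],
  ],
)

```text
time: 11.72
position: [462.3, -86.4, 51.5]
ee_rot: [0.523, -0.522, 0.476, -0.476]
contact_force: [0.5, 0.2, -2.2]
opening: 27.3
```

drive_tool(
  translation=[
    [0,0,0],
    [0,0,0],
    [0,0,0],
    [0,0,0],
  ],
  turn=[
    [0,0,0],
    [0,0,0],
    [0,0,0],
    [0,0,0],
  ],
)

```text
time: 12.05
position: [462.1, -88.8, 51.2]
ee_rot: [-0.522, 0.522, -0.477, 0.477]
contact_force: [0.2, 0.1, -2.0]
opening: 27.6
```

```bash
python3 - <<'E'
from h import *
rep(1);o=imaging.snapshot("wrist");rep(1);go(pre(1,5,.1,51.3),YAW)
g=cv2.GaussianBlur(o["image"],(3,3),0)[:,:,2].astype(float)
for r in (80,110,140):
    d=np.diff(g[r,240:330]);print(r,240+np.argmax(np.abs(d[:35])),285+np.argmax(np.abs(d[45:])))
E
```

```text
tip x in hole -9.8 dy -1.1 z 51.2 F gauge [ 0.2  0.1 -2. ] t 12.05
tip x in hole -9.8 dy -0.9 z 51.2 F gauge [ 0.8  0.3 -2. ] t 12.1
pos [462.1 -88.6  51.2] F [ 0.7  0.4 -2. ] open 27.5 t 12.1
shift [-0.007 -0.001  0.032] turn [ 0.    -0.002  0.   ]
80 254 312
110 255 311
140 255 311
```

drive_tool(
  translation=[
    [-0.005,0,0.03],
    [-0.005,0,0.065],
    [-0.005,0,0.09],
    [-0.005,0,0.12],
    [-0.005,0,0.15],
  ],
  turn=[
    [0,0,0],
    [0,0,0],
    [0,0,0],
    [0,0,0],
    [0,0,0],
  ],
)

```text
time: 12.52
position: [485.0, -85.2, 51.2]
ee_rot: [0.522, -0.522, 0.477, -0.477]
contact_force: [0.4, 0.2, -2.2]
opening: 27.5
```

```bash
python3 - <<'E'
from h import *
rep(1);imaging.snapshot("wrist");rep(1)
E
```

```text
tip x in hole 13.4 dy 0.3 z 51.2 F gauge [ 0.4  0.2 -2.2] t 12.5167
tip x in hole 14.2 dy 0.4 z 51.3 F gauge [ 0.3 -0.5 -0.8] t 12.5667
```

drive_tool(
  translation=[
    [0.001,0,0.08],
    [0.001,0,0.17],
    [0.001,0,0.26],
    [0.001,0,0.34],
    [0.001,0,0.4],
  ],
  turn=[
    [0,0,0],
    [0,0,0],
    [0,0,0],
    [0,0,0],
    [0,0,0],
  ],
)

```text
time: 12.98
position: [545.3, -79.9, 51.1]
ee_rot: [0.522, -0.522, 0.477, -0.477]
contact_force: [-0.4, 0.1, -2.4]
opening: 27.5
```

```bash
python3 - <<'E'
from h import *
rep(1);imaging.snapshot("wrist");rep(1)
E
```

```text
tip x in hole 73.8 dy 0.2 z 51.1 F gauge [-0.4  0.1 -2.4] t 12.9833
tip x in hole 75.0 dy 0.3 z 51.3 F gauge [ 0.7  0.6 -1.8] t 13.0333
```

drive_tool(
  translation=[
    [0,0,0.03],
    [0,0,0.06],
    [0,0,0.08],
    [0,0,0.09],
    [0,0,0.1],
  ],
  turn=[
    [0,0,0],
    [0,0,0],
    [0,0,0],
    [0,0,0],
    [0,0,0],
  ],
)

```text
time: 13.45
position: [559.1, -78.8, 51.3]
ee_rot: [-0.522, 0.522, -0.477, 0.477]
contact_force: [0.6, -0.5, -3.0]
opening: 27.4
```

```bash
python3 - <<'E'
from h import *
rep(1);imaging.snapshot("wrist");rep(1)
E
```

```text
tip x in hole 87.7 dy -0.1 z 51.3 F gauge [ 0.5 -0.5 -3. ] t 13.45
tip x in hole 87.9 dy -0.1 z 51.3 F gauge [-0.3  0.3 -3.2] t 13.5
```

drive_tool(
  translation=[
    [0,0,0.01],
    [0,0,0.02],
    [0,0,0.03],
    [0,0,0.037],
    [0,0,0.037],
  ],
  turn=[
    [0,0,0],
    [0,0,0],
    [0,0,0],
    [0,0,0],
    [0,0,0],
  ],
)

```text
time: 13.92
position: [562.3, -78.6, 50.8]
ee_rot: [-0.52, 0.523, -0.478, 0.476]
contact_force: [-13.0, 0.6, 6.4]
opening: 27.5
```

```bash
python3 - <<'E'
from h import *
rep(1);imaging.snapshot("wrist");rep(1)
E
```

```text
tip x in hole 91.0 dy -0.1 z 50.8 F gauge [-12.9   1.8   6.4] t 13.9167
tip x in hole 91.0 dy -0.1 z 50.9 F gauge [-11.8   0.7   5.3] t 13.9667
```

The flange is home: a 13 N stop at about 90–91 mm. I'll relax the preload and release.

drive_tool(
  translation=[
    [0,0.005,-0.012],
    [0,0.005,-0.012],
  ],
  turn=[
    [0,0,0],
    [0,0,0],
  ],
)

```text
time: 14.13
position: [562.4, -78.5, 50.6]
ee_rot: [-0.522, 0.522, -0.477, 0.477]
contact_force: [-5.7, 0.3, 3.4]
opening: 27.4
```

drive_tool(
  translation=[
    [0,0,0],
    [0,0,0],
    [0,0,0],
    [0,0,0],
  ],
  turn=[
    [0,0,0],
    [0,0,0],
    [0,0,0],
    [0,0,0],
  ],
  hand=0.2,
)

```text
time: 14.47
position: [563.3, -78.4, 50.7]
ee_rot: [0.522, -0.522, 0.477, -0.477]
contact_force: [-0.4, -0.2, 0.4]
opening: 46.4
```

drive_tool(
  translation=[
    [0,-0.1,0],
    [0,-0.3,0],
    [0,-0.5,0],
    [0,-0.7,0],
    [0,-0.7,0],
  ],
  turn=[
    [0,0,0],
    [0,0,0],
    [0,0,0],
    [0,0,0],
    [0,0,0],
  ],
)

```text
time: 14.88
position: [566.1, -78.3, 161.6]
ee_rot: [0.524, -0.52, 0.474, -0.48]
contact_force: [1.0, 0.4, 0.3]
opening: 51.9
```

drive_tool(
  translation=[
    [0,-0.3,-0.2],
    [0,-0.5,-0.4],
    [0,-0.5,-0.5],
    [0,-0.5,-0.5],
  ],
  turn=[
    [0,0,0],
    [0,0,0],
    [0,0,0],
    [0,0,0],
  ],
)

```text
time: 15.22
position: [487.0, -85.9, 233.6]
ee_rot: [0.522, -0.522, 0.476, -0.479]
contact_force: [1.2, -0.5, 0.0]
opening: 52.4
```

```bash
python3 - <<'E'
from h import *
s=ctrl.state();rep(1);o=imaging.snapshot("wrist");pickle.dump((s,o),open("w5.pkl","wb"));cv2.imwrite("pics/w5.png",o["image"])
o2=imaging.snapshot("scene")
cv2.imwrite("pics/sc5.png",cv2.resize(o2["image"][150:350,130:450],None,fx=2.4,fy=2.4,interpolation=cv2.INTER_CUBIC))
E
```

```text
tip x in hole 15.2 dy -0.5 z 233.6 F gauge [ 1.1 -0.6  0. ] t 15.2167
```

View pics/w5.png

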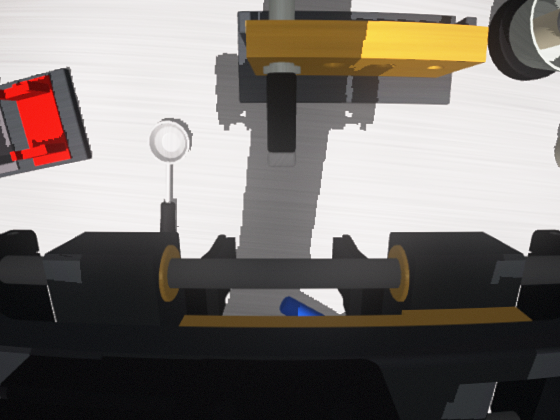

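View pics/sc5.png

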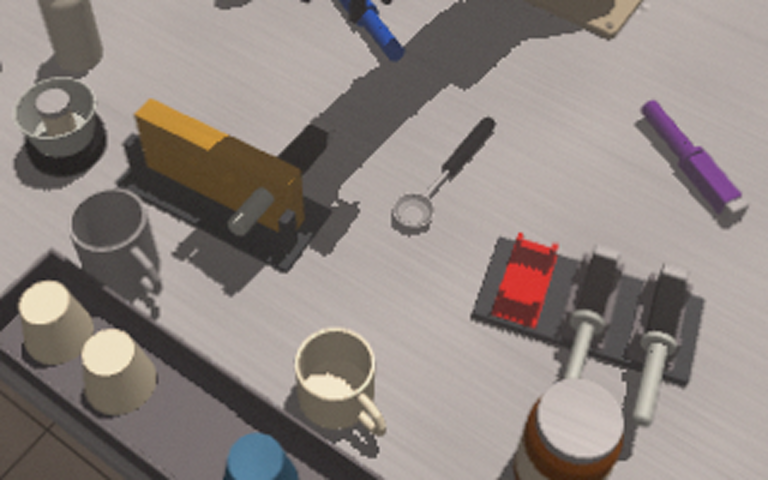

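The wrist view shows the post level in hole 1, with its flange against the plate at about (281,70) and the fingers clear. The scene crop shows the rod through the plate, the red bay empty, and both other posts in their bays. Handing in.

drive_tool(
  translation=[
    [0,0,0],
    [0,0,0],
    [0,0,0],
    [0,0,0],
  ],
  turn=[
    [0,0,0],
    [0,0,0],
    [0,0,0],
    [0,0,0],
  ],
)

```text
time: 15.65
position: [488.4, -84.8, 229.8]
ee_rot: [0.522, -0.522, 0.477, -0.476]
contact_force: [0.8, -0.5, -0.6]
opening: 51.9
```

```bash
python3 -c "
from h import *
rep(1); print(ctrl.hand_in())"
```

```text
tip x in hole 16.7 dy 0.5 z 229.8 F gauge [ 0.7 -0.5 -0.6] t 15.65
the job is handed in; nothing more can be done
None
```

The red-bay post is the 24 mm one. It now sits fully home and released in hole 1 (26 mm), and I handed the job in at 15.65 s. The hand-in gives no verdict, so I don't know whether it passed.

- **Hole 1:** the rod went in 21 mm with no resistance on the first try.
- **Hole 2 (22 mm):** it was refused, stopping dead at about 2 mm with up to 16 N of push and no forcing. The wrist image put the rod at about 25 mm thick, which fits 24 mm.
- **Final seating:** back in hole 1, the flange met the plate at a measured depth of about 91 mm (nominal 90) with about 13 N. I then relaxed the push, opened the fingers and backed away.

**Last checks:** in the last two pictures the flange is against the plate and the rod is through it. The red bay is empty, the other two posts are in their bays, and nothing else looks disturbed. I did not re-measure the final shoulder position or the other posts' positions. No check failed or disagreed.

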